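Sort two microtome clamp housings and probe the good bore

ROBOT

A 6-joint arm with a two-finger parallel gripper is mounted at the origin on the work surface. World frame = base frame: x ahead of the robot, y to its left, z up, the work surface at z = 0. Lengths are in m, angles in rad, forces in N, time in s.
With the tool pointing down it reaches from about 0.3 to 0.825 m from the base axis. Payload 5.4 kg.
Tool frame: the origin (TCP) lies on the front face of the gripper's body, between the roots of the fingers; the fingertips stand 88 mm ahead of it and the grasp point (between the pads) lies 69 mm ahead of it (manip.grip_depth is the distance from the TCP to the grasp point, in m); z points along the fingers, y is the line along which they close (so a half turn about z gives the same grasp; the last joint's range is limited). The gripper opens to 92 mm and grips with 3 to 60 N. Pads are 20 mm wide; open, the fingers measure 128 mm over their backs; the gripper's body (75 mm by 189 mm) begins 69 mm behind the grasp point.
Start: joints at [1.063, 0.158, 1.597, -0, 1.386, -0.21], TCP at [0.169, 0.55, 0.303] pointing down, gripper open.
Joint ranges: [-2.91, 2.91], [-0.94, 2.29], [0.18, 2.7], [-1.29, 4.43], [0.17, 2.64], [-3, 3]. Speed limits (rad/s): [2.57, 2.57, 3.14, 3.14, 3.14, 3.14].

INTERFACE

Orientations are given as a unit quaternion [w, x, y, z].
In Python, from workcell import manip gives the robot as it stands.
- The arm moves only by the shell command python3 -m pendant 'ROWS' [OPENING] [FORCE]. ROWS is text: rows parted by semicolons, each of 4 numbers parted by spaces: the shift along the tool's x, y, z in cm, then the turn about the tool's z in degrees. A call has 1 to 10 rows; each row shifts and turns the commanded pose from where the row before left it, along the tool's axes as they then stand; what a row does not reach is not made up. A row lasts 1/10 s, in which the tool goes at most 50 mm and 8.59 degrees, less where a joint would pass 70% of its speed; a pose out of reach is approached as far as the arm can. A call is refused whole if a number of a shift passes 5 or a number of a turn 8.59, either way. A call with a gripper value outside its range is refused whole. OPENING is the opening, from -1 (shut) to 1 (fully open), set as the call begins (- or left out, the last holds). The fingers move at their own pace and stop on an object; FORCE is the grip in N (left out, the last holds). Time passes only in rows, so rows that do not move let the fingers close. It gives the time, the measured TCP pose, the force, the opening and the grip force at its end, in the units of the state.
- manip.sense(): the state, without advancing time (a new reading comes with each control period).
- manip.snapshot(name): name is "scene" or "side" or "wrist"; returns a dict with "pixels" (400x640x3 uint8, red, green, blue), "z_map" (400x640 float32, m along the optical axis (not along the pixel's ray), 0 where there is no reading), "fx", "fy", "cx", "cy" (pixels), "R" (3x3) and "t" (3): a world point X has camera coordinates R X + t. Camera axes: x right, y down, z forward; pixel columns grow to the right and rows downward; lengths in m; the calibration is good to about 2 mm. The wrist camera is an equidistant fisheye: a pixel r from the principal point sees the ray r / f radians off the axis. A picture is of the moment at which its call begins.
- manip.hand_in(): hands the job in; it is judged then, once.
Trained networks look in a picture, given as the dict that the camera call returned (one of the last four; its "shot" number tells which), for a name from the list of things; names that differ only in an ending like _2 or _b are one class to them, and where a whole thing is asked for, a point or a joint stands for the part that bears it (a point fixed in the world has none). Each returns a list of dicts, best first, with "confidence" (0 to 1); they miss things now and then, are a little off and sometimes report something else, mostly with a low value. They report only what shows in the picture. A call takes as long as a camera call. They do not tell look-alikes from the thing itself.
- manip.masks_of(name, picture): "region" (400x640 bool, what is visible of it) and "point" ([column, row] in pixels, amid what is visible of it).
The state is a dict: "clock": time; "joint_positions": joint angles; "joint_velocities": joint speeds; "tau": joint torques, N m; "tool_pos": TCP position; "tool_rot": TCP orientation; "ft_force": force on the tool from outside, world axes, zero at the start; "torque": the same for the moment, N m; "opening": opening from 0.0 (shut) to 1.0 (fully open); "grip_force": force on a finger pad.
Only numpy, scipy, OpenCV 4.12 (cv2) and the standard library are available. Lean on these libraries where they do the work, as an engineer would, in place of code of your own. Each camera call takes 0.05 s, during which the arm holds its last target. There are 200 camera calls.

TASK

Sort the two aluminium clamp housings by their tags, seating the green-tagged one flat in the green-rimmed pass nest and the red-tagged one flat in the red-rimmed reject nest, and let go of both. Then take the bore probe from its stand and lower it upright through the bore of the green-tagged housing, never touching that housing with it, until the middle of the yellow band is level with the mouth of the bore. Finish while still holding the probe there, still and centred in the bore, and leave everything else where it stands.

Things in the scene. Friction and masses are not known exactly. Their poses are not given: they have to be found in the camera images.
- housing_green: The good clamp housing: an aluminium block 64 (own x) x 46 (own y) x 42 mm high, with a green disc of 15 mm on its top near the +x end and a vertical round bore of 22 mm straight through its centre. Loose, 0.15 to 0.31 kg. Origin: centre of the underside; z up. Grip it across its 46 mm width.
- housing_red: The faulty clamp housing: same block with the same bore, but marked by a red disc. Origin: centre of the underside; z up.
- bore_mouth (a point): Centre of the upper mouth of the green-tagged housing's bore, in its top face, 42 mm above its underside.
- nest_pass: The pass nest: a fixed grey base 86 (own x) x 68 mm with a green rim. Pocket 72 x 54 mm (4 mm play each side of a housing), floor 24 mm above the table, rim 8 mm higher and 7 mm thick. A 34 mm hole goes through the middle of the floor to the table, so a probe can come out under a housing. A housing goes in either way round, long side along own x. Origin: centre of the underside; z up.
- pass_seat (a point): Centre of the pass nest's pocket floor, 24 mm above the table, axes as the nest's.
- nest_reject: The reject nest: a fixed grey base with a red raised rim, same outline, pocket and rim as the pass nest, but its floor is solid and only 10 mm above the table. Origin: centre of the underside; z up.
- reject_seat (a point): Centre of the reject nest's pocket floor, 10 mm above the table, axes as the nest's.
- probe: The bore probe: a steel rod, 10 mm diameter, 85 mm long, under a square blue handle 24 x 24 mm (sides along own x, y), 40 mm high. Yellow band round the rod from 47 to 63 mm above the tip. Loose, 0.09 kg. At the start it hangs upright in the stand, handle resting on its top, tip 3 mm above the table. Origin: the tip (bottom end); z up. The handle's middle is 105 mm above the tip.
- probe_tip (a point): The probe's tip (same point as its origin).
- probe_band (a point): The middle of the yellow band, on the rod's axis 55 mm above the tip.
- stand: The probe's stand: a fixed white block 58 x 58 mm and 88 mm high on a thin dark foot, with a vertical hole of 14 mm in which the probe hangs. Origin: centre of the underside; z up.
- dish: Bystander: a small clear glass dish, 52 mm across, 25 mm high; loose, to be left alone. Origin: centre of the underside.
- jar: Bystander: a clear specimen jar with a white lid, 56 mm across, 70 mm high; loose, to be left alone. Origin: centre of the underside.
- reagent: Bystander: an amber reagent bottle with a black cap, 64 mm across, 140 mm high; loose, to be left alone. Origin: centre of the underside.
- brush: Bystander: a brush, 170 mm long, lying along its own x; loose, to be left alone. Origin: on its underside, at its middle.
- driver: Bystander: a screwdriver, 160 mm long, lying along its own x; loose, to be left alone. Origin: on its underside, at its middle.
- pot: Bystander: a white pot with a blue band, 48 mm across, 60 mm high; loose, to be left alone. Origin: centre of the underside.
Mind the look-alikes: they are no part of the job. Leave any turquoise look-alike of the nest_pass alone. What is shaped like the housing_green but orange is not meant.

How it is judged:
On the way:
1. both housings seated in their own nests and let go, the probe still in its stand (horizontal distance between housing_green and pass_seat below 0.008 m and z of housing_green in the frame of pass_seat between -0.004 and 0.004 m and angle between each of housing_green, housing_red's own z axis and vertical below 0.06 rad and angle between the x axis of housing_green and the x axis of nest_pass, either way round below 0.3 rad and horizontal distance between housing_red and reject_seat below 0.008 m and z of housing_red in the frame of reject_seat between -0.004 and 0.004 m and angle between the x axis of housing_red and the x axis of nest_reject, either way round below 0.3 rad and contact force between the fingers and housing_green below 0.2 N and contact force between the fingers and housing_red below 0.2 N and horizontal distance between probe and stand below 0.02 m), for 0.2 s.
At the end, for the whole second after the job is handed in: Each housing let go in its own nest, within 8 mm of the pocket's centre, 4 mm of its floor, level, either way round. Probe held still in the green housing's bore, touching nothing but the fingers: tip and band within 4 mm of its axis, tilt under 0.08 rad, band's middle within 10 mm of the mouth (horizontal distance between housing_green and pass_seat below 0.008 m and z of housing_green in the frame of pass_seat between -0.004 and 0.004 m and angle between each of housing_green, housing_red's own z axis and vertical below 0.06 rad and angle between the x axis of housing_green and the x axis of nest_pass, either way round below 0.3 rad and horizontal distance between housing_red and reject_seat below 0.008 m and z of housing_red in the frame of reject_seat between -0.004 and 0.004 m and angle between the x axis of housing_red and the x axis of nest_reject, either way round below 0.3 rad and contact force between each of the fingers, probe and housing_green below 0.2 N and contact force between the fingers and housing_red below 0.2 N and z of probe_band in the frame of bore_mouth between -0.01 and 0.01 m and horizontal distance between each of probe_tip, probe_band and bore_mouth below 0.004 m and angle between probe's own z axis and vertical below 0.08 rad and linear speed of probe below 0.02 m/s and contact force between the fingers and probe above 1 N and contact force between probe and nest_pass below 0.2 N); the arm keeps its last pose, push and grip.
It fails at once if the probe touches the green-tagged housing (contact force between probe and housing_green above 0.5 N).
It fails at once if a bystander is moved by more than 30 mm (distance of any of dish, jar, reagent, brush, driver, pot from where it was at the start of the episode above 0.03 m).
It also fails if it takes over 72 s, if anything falls off the work surface, if the arm or the gripper's body presses on something with over 40 N, if the wrist force passes 120 N, or if a joint passes its speed limit or range.

## Working session

There is one attempt and no reset: what is moved stays moved. The work goes in short steps, Python scripts to look and compute and a shell command to move; the robot and the scene stay as the last step left them, time stands still between calls to the robot, and variables do not carry over. Pictures are saved under pics/ and viewed, at most 10 in all, crops included, and the job is handed in when it is done.

```bash
mkdir -p pics; ls
cat > h.py <<'E'
import numpy as np, cv2
from workcell import manip
def pts(p, m=None):
    z=p["z_map"]; v,u=np.nonzero((z>0) if m is None else (m&(z>0)))
    d=z[v,u]; c=np.stack([(u-p["cx"])/p["fx"]*d,(v-p["cy"])/p["fy"]*d,d],1)
    return (c-p["t"])@np.array(p["R"]), p["pixels"][v,u], np.stack([u,v],1)
def save(n,im): cv2.imwrite("pics/"+n,cv2.cvtColor(np.ascontiguousarray(im),cv2.COLOR_RGB2BGR))
E
python3 - <<'E'
from h import *
s=manip.sense(); print(s["tool_pos"],s["tool_rot"],s["opening"],manip.grip_depth)
a=manip.snapshot("scene"); b=manip.snapshot("side")
for n,p in(("scene",a),("side",b)):
    save(n+".png",p["pixels"]); print(n,p["t"]@np.array(p["R"])*-1,p["fx"])
    for k in "housing_green housing_red nest_pass nest_reject probe stand dish jar reagent brush driver pot".split():
        for r in manip.masks_of(k,p)[:4]:
            X,c,_=pts(p,r["region"]); 
            if len(X): print(k,round(r["confidence"],2),np.round(r["point"]),r["region"].sum(),np.round(np.median(X,0),3),X[:,2].max().round(3))
E
```

```text
pics
[0.16850002 0.54927056 0.30171097] [-3.16516609e-04  1.48338642e-01  9.88936173e-01 -8.90741516e-04] 1.001159546015051 0.0694
scene [ 1.46516467 -0.00370788  1.05334043] 429.36792076307637
housing_green 0.73 [341. 161.] 299 [0.416 0.155 0.039] 0.049
housing_red 0.71 [290. 181.] 350 [ 0.495 -0.008  0.039] 0.049
nest_pass 0.88 [273. 220.] 655 [ 0.639 -0.065  0.024] 0.037
nest_pass 0.73 [202. 196.] 694 [ 0.549 -0.298  0.052] 0.093
nest_pass 0.57 [303. 272.] 786 [0.834 0.013 0.024] 0.037
nest_reject 0.69 [337. 226.] 610 [0.662 0.114 0.011] 0.022
probe 0.53 [191. 176.] 106 [ 0.532 -0.305  0.116] 0.132
probe 0.46 [247. 186.] 112 [ 0.471 -0.164  0.015] 0.028
stand 0.75 [195. 180.] 111 [ 0.532 -0.305  0.117] 0.133
stand 0.63 [201. 195.] 730 [ 0.549 -0.298  0.049] 0.093
dish 0.55 [248. 185.] 134 [ 0.472 -0.164  0.016] 0.03
jar 0.66 [188. 235.] 473 [ 0.699 -0.314  0.051] 0.074
reagent 0.7 [435. 177.] 654 [0.531 0.443 0.078] 0.143
reagent 0.2 [371. 169.] 396 [0.445 0.264 0.034] 0.049
brush 0.57 [430. 218.] 529 [0.642 0.407 0.017] 0.024
brush 0.54 [274. 217.] 577 [ 0.643 -0.066  0.024] 0.03
[... 589 characters left out ...]
be 0.41 [340. 366.] 1849 [ 0.508 -0.331  0.063] 0.11
stand 0.62 [339. 367.] 1972 [ 0.508 -0.331  0.06 ] 0.092
stand 0.23 [227. 181.] 633 [0.431 0.255 0.033] 0.045
dish 0.65 [296. 308.] 449 [ 0.482 -0.157  0.015] 0.028
dish 0.18 [325. 200.] 813 [0.654 0.111 0.01 ] 0.022
jar 0.68 [425. 339.] 1083 [ 0.673 -0.327  0.064] 0.073
reagent 0.86 [242. 123.] 857 [0.508 0.429 0.07 ] 0.141
brush 0.64 [282. 134.] 466 [0.631 0.396 0.016] 0.023
driver 0.94 [414. 243.] 440 [ 0.791 -0.102  0.02 ] 0.027
driver 0.26 [285. 135.] 504 [0.629 0.396 0.016] 0.023
pot 0.62 [357. 167.] 421 [0.767 0.164 0.045] 0.063
pot 0.54 [330. 201.] 775 [0.658 0.11  0.01 ] 0.022
pot 0.49 [346. 250.] 1283 [ 0.632 -0.068  0.023] 0.036
```

View pics/scene.png

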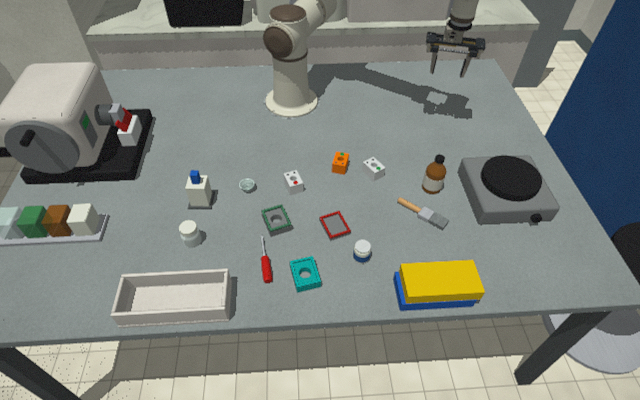

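View pics/side.png

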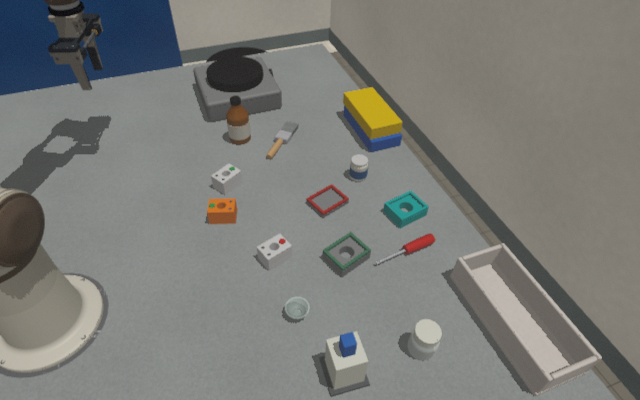

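Candidates (scene / side pixels):
- Green-tagged housing: white block with green disc at (374,167) / (227,180). The orange block at (341,161) / (222,210) is the look-alike, which the network wrongly picked.
- Red-tagged housing: (293,181) / (274,251).
- Pass nest: green-rimmed at (275,219) / (347,252). The turquoise one at (305,272) / (406,208) is excluded.
- Reject nest: (336,225) / (327,200).
- Probe: (195,176) in the stand.

Next I'll check the choice in one close crop and fit the poses.

```bash
cat >> h.py <<'E'
def rect(X):
    (c,s,a)=cv2.minAreaRect((X[:,:2]*1000).astype(np.float32))
    if s[0]<s[1]: s=s[::-1]; a+=90
    return np.round(c,1),np.round(s,1),round((a+90)%180-90,1)   # mm, long-axis angle deg
def dense(X,r=0.004,k=6):
    from scipy.spatial import cKDTree
    t=cKDTree(X); return X[[len(i)>=k for i in t.query_ball_point(X,r)]]
E
python3 - <<'E'
from h import *
a=manip.snapshot("scene"); b=manip.snapshot("side")
A={"green":(.44,.258,.055,.03,.055),"red":(.486,-.013,.055,.03,.055),"npass":(.635,-.068,.065,.026,.045),"nrej":(.659,.112,.065,.013,.03),"stand":(.53,-.31,.06,.078,.1),"handle":(.525,-.31,.03,.115,.15),
 "dish":(.477,-.16,.05,.015,.035),"brush":(.635,.4,.12,.008,.03),"driver":(.797,-.1,.12,.008,.04)}
for n,p in(("scene",a),("side",b)):
    X,c,_=pts(p)
    t=X[(abs(X[:,0]-.55)<.2)&(abs(X[:,1])<.35)]; print(n,"table z",np.median(t[:,2]))
    for k,(x,y,r,z0,z1) in A.items():
        m=(np.hypot(X[:,0]-x,X[:,1]-y)<r)&(X[:,2]>z0)&(X[:,2]<z1); Q=X[m]
        zt=np.percentile(Q[:,2],80) ; T=Q[abs(Q[:,2]-zt)<.006]
        print(k,len(T),round(zt*1000,1),*rect(T))
s=cv2.resize(b["pixels"][150:280,190:450],None,fx=3,fy=3,interpolation=2); save("crop.png",s)
E
```

```text
scene table z -0.00021415206889832596
green 180 43.3 [434.3 266. ] [67.5 48.4] 30.3
red 189 43.6 [482.2  -7.7] [68.6 46.7] 17.3
npass 215 33.1 [633.  -65.7] [88.4 68.4] 18.2
nrej 225 19.1 [658.2 112.3] [88.3 70.4] 18.2
stand 198 90.0 [ 524.4 -308. ] [61.3 58.4] -4.5
handle 53 128.5 [ 523.4 -307.4] [25.4 24.7] -16.6
dish 67 25.3 [ 481.5 -162.4] [52.  46.5] 1.9
brush 422 20.1 [594.7 425.8] [169.4 129.6] 41.5
driver 394 28.1 [819.6 -81.1] [221.9 179.9] -38.7
side table z -0.00023986522022046417
green 303 41.8 [432.1 266.3] [67.4 49.7] 31.3
red 462 42.3 [479.2  -8.8] [66.  47.8] 17.7
npass 422 31.7 [631.5 -65.9] [89.1 70.3] 18.6
nrej 276 18.2 [657.3 112.6] [86.8 71.2] 19.6
stand 770 88.8 [ 521.6 -308.1] [59.3 58.8] 84.9
handle 204 128.3 [ 521.4 -308.6] [24.5 23.9] 83.1
dish 183 24.9 [ 479.6 -162.7] [50.2 49. ] 69.9
brush 383 18.8 [600.8 418.5] [170.2 110.8] 39.5
driver 536 26.2 [813.  -79.3] [200.5 184.6] -40.2
```

View pics/crop.png

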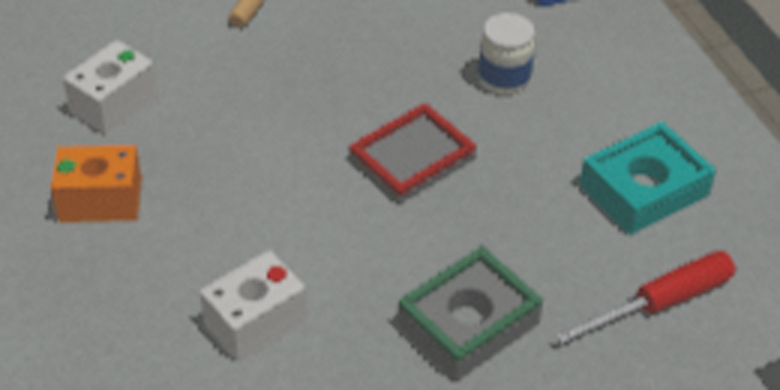

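The crop confirms it: the white block with the green disc is at crop (108,70), the red-disc one at (253,290), and the green-rimmed nest at (470,305). Orange and turquoise are excluded.

```bash
cat >> h.py <<'E'
from scipy.spatial.transform import Rotation as Ro
def plan(x,y,gz,yaw):
    """target grasp point in mm, tool-x yaw deg (mod 180) -> shift in tool axes (cm), turn (deg)"""
    s=manip.sense(); w=s["tool_rot"]; M=Ro.from_quat([w[1],w[2],w[3],w[0]]).as_matrix()
    d=np.array([x,y,gz+69.4])/1000-s["tool_pos"]; cy=np.degrees(np.arctan2(M[1,0],M[0,0]))
    print("t",round(s["clock"],2),"shift cm",np.round(M.T@d*100,2),"turn",round(-((yaw-cy+90)%180-90),2),"yaw",round(cy,1),"grasp mm",np.round((s["tool_pos"]+M[:,2]*.0694)*1000,1),"tilt",np.round(M[:2,2],3),"q",np.round(s["joint_positions"],2),"f",np.round(s["ft_force"],1),"open",round(s["opening"],3),"grip",s["grip_force"])
E
python3 -c "
from h import *
plan(433.2,266.2,110,31)"
```

```text
t 1.4 shift cm [-33.6  -19.34  12.33] turn -48.06 yaw 162.9 grasp mm [168.7 549.7 233.3] tilt [-0. -0.] q [ 1.06  0.16  1.6   0.    1.39 -0.21] f [-0.6  0.5  1. ] open 0.999 grip 0.0
```

```bash
python3 -m pendant '-3.36 -1.934 0.6 0;-3.36 -1.934 0.6 0;-3.36 -1.934 0.6 0;-3.36 -1.934 0.6 0;-3.36 -1.934 0.6 0;-3.36 -1.934 0.6 0;-3.36 -1.934 0.6 0;-3.36 -1.934 0.6 0;-3.36 -1.934 0.6 0;-3.36 -1.934 0.6 0' 1 && python3 -m pendant '0 0 0.63 -6;0 0 0.7 -6;0 0 0.7 -6;0 0 0.7 -6;0 0 0.7 -6;0 0 0.7 -6;0 0 0.7 -6;0 0 0.7 -6;0 0 0.7 0;0 0 0 0'
python3 - <<'E'
from h import *
plan(433.2,266.2,33,31)
w=manip.snapshot("wrist"); save("w1.png",w["pixels"])
E
```

```text
clock: 2.4
tool_pos: [0.4342, 0.2649, 0.2427]
tool_rot: [0.0, 0.148, 0.989, 0.0]
ft_force: [0.0, 0.0, 0.9]
opening: 1.004
grip_force: 0.0
clock: 3.4
tool_pos: [0.4326, 0.266, 0.1794]
tool_rot: [-0.001, -0.265, 0.964, -0.0]
ft_force: [0.1, -0.4, -1.0]
opening: 1.003
grip_force: 0.0
t 3.4 shift cm [-0.08 -0.02  7.7 ] turn -0.21 yaw -149.2 grasp mm [432.5 265.9 110. ] tilt [-0.002 -0.001] q [ 0.31  0.12  1.9   0.    1.13 -1.8 ] f [ 0.1 -0.4 -1. ] open 1.003 grip 0.0
```

View pics/w1.png

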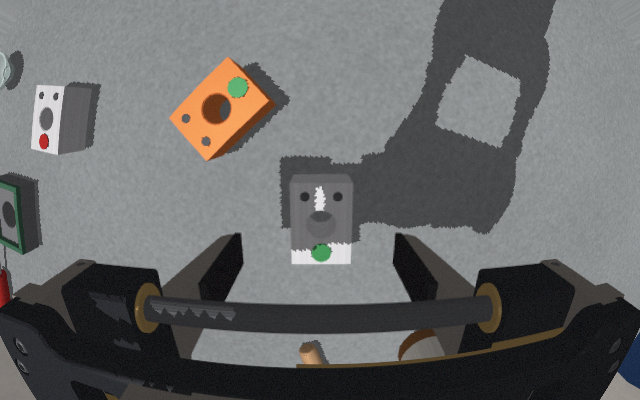

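The wrist view shows the green-tagged block squarely between the fingers at about (320,220). Descend and grip.

```bash
python3 -m pendant '-0.08 0 1.3 -0.2;0 0 1.3 0;0 0 1.3 0;0 0 1.3 0;0 0 1.3 0;0 0 1.2 0;0 0 0 0;0 0 0 0' && python3 -m pendant '0 0 0 0;0 0 0 0;0 0 0 0;0 0 0 0;0 0 0 0;0 0 0 0;0 0 0 0;0 0 0 0' -1 25 && python3 -m pendant '0 0 -1 0;0 0 -1.5 0;0 0 -2 0;0 0 -2 0;0 0 -2 0;0 0 -1.5 0;0 0 -1 0;0 0 0 0;0 0 0 0'
python3 - <<'E'
from h import *
plan(632,-66,115,18.4)
a=manip.snapshot("scene"); b=manip.snapshot("side"); 
s=manip.sense(); g=s["tool_pos"]
for p in(a,b):
    X,c,_=pts(p); m=(np.hypot(X[:,0]-g[0],X[:,1]-g[1])<.05)&(X[:,2]<g[2]-.055)&(X[:,2]>.03)
    Q=X[m]; print(len(Q),np.round(Q.min(0)*1000),np.round(Q.max(0)*1000))
save("lift.png",cv2.resize(b["pixels"][120:270,150:350],None,fx=3,fy=3))
E
```

```text
clock: 4.25
tool_pos: [0.4338, 0.2666, 0.1032]
tool_rot: [-0.0, -0.268, 0.963, 0.0]
ft_force: [-0.3, -0.1, 0.7]
opening: 1.001
grip_force: 0.0
clock: 5.05
tool_pos: [0.4338, 0.2668, 0.1035]
tool_rot: [-0.0, -0.268, 0.963, 0.0]
ft_force: [-2.4, 2.0, 1.8]
opening: 0.496
grip_force: 25.0
clock: 5.95
tool_pos: [0.4336, 0.2664, 0.2129]
tool_rot: [-0.0, -0.268, 0.963, -0.0]
ft_force: [-0.1, 0.3, -1.7]
opening: 0.498
grip_force: 25.0
t 5.95 shift cm [  0.2  -38.71   2.85] turn 12.73 yaw -148.9 grasp mm [433.6 266.4 143.5] tilt [-0.001 -0.   ] q [ 0.31  0.08  1.87 -0.    1.19 -1.8 ] f [-0.1  0.3 -1.7] open 0.498 grip 24.999645352363586
362 [403. 228. 107.] [476. 301. 157.]
644 [394. 225. 107.] [473. 297. 157.]
```

View pics/lift.png

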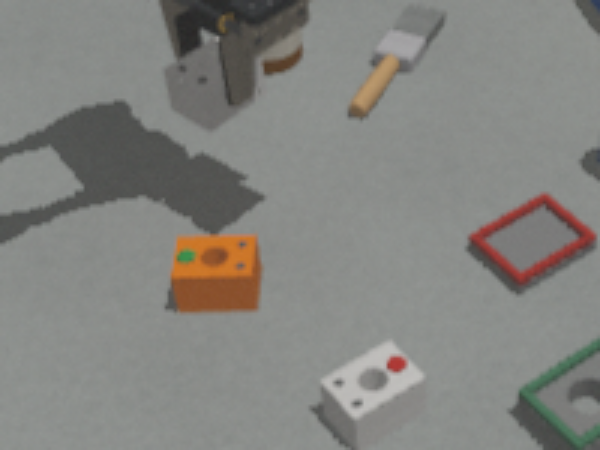

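The housing is gripped level in the hand at crop (205,90). Carry it to the pass nest.

```bash
python3 -m pendant '0.02 -2.5 0 0;0.02 -3.5 0 0;0.02 -4.5 0 0;0.02 -4.5 0 0;0.02 -4.5 0 0;0.02 -4.5 0 0;0.02 -4.5 0 0;0.02 -4.5 0 0;0.02 -3.5 0 0;0.02 -2.2 0 0' && python3 -m pendant '0 0 0.8 4.2;0 0 0.8 4.2;0 0 0.8 4.3;0 0 0.6 0;0 0 0 0;0 0 0 0'
python3 - <<'E'
from h import *
plan(632.4,-66,57,18.4)
w=manip.snapshot("wrist"); save("w2.png",w["pixels"])
E
```

```text
clock: 7.05
tool_pos: [0.6328, -0.0683, 0.212]
tool_rot: [-0.001, -0.267, 0.964, 0.0]
ft_force: [0.4, 0.1, -1.3]
opening: 0.499
grip_force: 25.0
clock: 7.65
tool_pos: [0.6321, -0.0656, 0.1831]
tool_rot: [-0.0, -0.161, 0.987, 0.0]
ft_force: [-0.0, -0.9, -1.4]
opening: 0.5
grip_force: 25.0
t 7.65 shift cm [-0.02 -0.05  5.67] turn 0.11 yaw -161.5 grasp mm [632.1 -65.6 113.7] tilt [-0.001  0.   ] q [-0.29  0.42  1.52 -0.    1.2  -2.19] f [-0.  -0.9 -1.4] open 0.5 grip 24.999648928642273
```

View pics/w2.png

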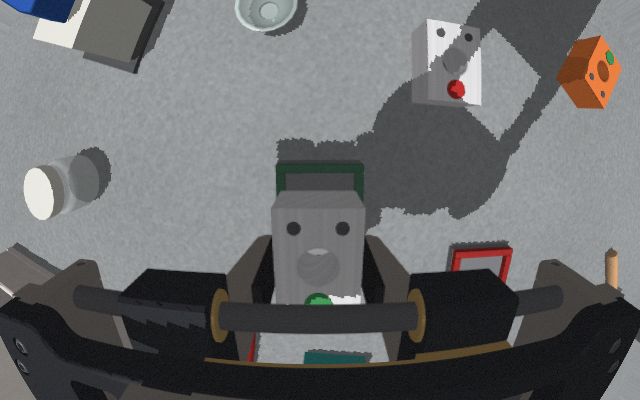

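The wrist view shows the block in line with the green rim (276–364 against 272–365). Lower it.

```bash
python3 -m pendant '0 -0.05 1 0;0 0 1 0;0 0 1 0;0 0 1 0;0 0 0.7 0;0 0 0.4 0;0 0 0.2 0;0 0 0.1 0;0 0 0 0;0 0 0 0' && python3 -m pendant '0 0 0.1 0;0 0 0.1 0;0 0 0 0;0 0 0 0'; python3 -c "
from h import *
plan(632.4,-66,57,18.4)"
```

```text
clock: 8.7
tool_pos: [0.6327, -0.0663, 0.1299]
tool_rot: [0.0, -0.16, 0.987, -0.0]
ft_force: [-0.1, -0.0, -1.0]
opening: 0.498
grip_force: 25.0
clock: 9.1
tool_pos: [0.6326, -0.0662, 0.1275]
tool_rot: [0.0, -0.16, 0.987, -0.0]
ft_force: [0.7, 0.0, -2.9]
opening: 0.496
grip_force: 25.0
t 9.1 shift cm [0.01 0.02 0.11] turn 0.04 yaw -161.6 grasp mm [632.6 -66.2  58.1] tilt [ 0. -0.] q [-0.29  0.49  1.54 -0.    1.1  -2.19] f [ 0.7  0.  -2.9] open 0.496 grip 24.99979466199875
```

```bash
python3 -m pendant '0 0 0 0;0 0 0 0;0 0 0 0;0 0 0 0;0 0 0 0;0 0 0 0' 1 && python3 -m pendant '0 0 -1.5 0;0 0 -3 0;0 0 -3 0;0 0 -1.5 0;0 0 0 0;0 0 0 0'
python3 - <<'E'
from h import *
plan(480.7,-8.2,33,17.5)
E
```

```text
clock: 9.7
tool_pos: [0.6324, -0.0662, 0.1274]
tool_rot: [0.0, -0.16, 0.987, -0.0]
ft_force: [0.1, -0.1, 0.0]
opening: 0.989
grip_force: 0.0
clock: 10.3
tool_pos: [0.6321, -0.066, 0.2168]
tool_rot: [-0.0, -0.16, 0.987, 0.0]
ft_force: [-0.2, 0.0, -0.5]
opening: 1.003
grip_force: 0.0
t 10.3 shift cm [12.53 10.27 11.46] turn 0.94 yaw -161.6 grasp mm [632.1 -66.  147.4] tilt [-0.001  0.   ] q [-0.29  0.39  1.5  -0.    1.26 -2.19] f [-0.2  0.  -0.5] open 1.003 grip 0.0
```

```bash
python3 -m pendant '2.09 1.71 0.2 0.9;2.09 1.71 0.2 0;2.09 1.71 0.2 0;2.09 1.71 0.2 0;2.09 1.71 0.2 0;2.09 1.71 0.2 0;0 0 1 0;0 0 0 0;0 0 0 0'
python3 - <<'E'
from h import *
plan(480.7,-8.2,33,17.5)
b=manip.snapshot("side"); a=manip.snapshot("scene")
for p in(a,b):
    X,c,_=pts(p); Q=X[(np.hypot(X[:,0]-.632,X[:,1]+.066)<.05)&(X[:,2]>.055)&(X[:,2]<.075)]; print(len(Q),np.median(Q[:,2]),*rect(Q))
E
```

```text
clock: 11.2
tool_pos: [0.482, -0.0067, 0.1946]
tool_rot: [-0.001, -0.152, 0.988, 0.0]
ft_force: [0.6, -1.0, 0.2]
opening: 0.997
grip_force: 0.0
t 11.2 shift cm [ 0.16 -0.1   9.22] turn 0.02 yaw -162.5 grasp mm [481.9  -6.7 125.2] tilt [-0.001  0.   ] q [-0.27  0.03  1.96 -0.    1.15 -2.14] f [ 0.6 -1.   0.2] open 0.997 grip 0.0
281 0.06565712511195734 [634.1 -67.6] [67.  46.3] 18.6
537 0.0648534028245184 [631.5 -68.5] [65.6 48.6] 18.2
```

Green is seated: top at 66 mm and centred. Now pick red.

```bash
python3 -m pendant '0.16 -0.1 1.5 0;0 0 1.5 0;0 0 1.5 0;0 0 1.5 0;0 0 1.5 0;0 0 1 0;0 0 0.7 0;0 0 0 0;0 0 0 0' && python3 -m pendant '0 0 0 0;0 0 0 0;0 0 0 0;0 0 0 0;0 0 0 0;0 0 0 0;0 0 0 0;0 0 0 0' -1 25 && python3 -c "
from h import *
plan(480.7,-8.2,33,17.5)" && python3 -m pendant '0 0 -1 0;0 0 -2 0;0 0 -2.5 0;0 0 -2.5 0;0 0 -1.5 0;0 0 -0.5 0;0 0 0 0;0 0 0 0'
python3 - <<'E'
from h import *
plan(658,112.5,43.5,19)
E
```

```text
clock: 12.2
tool_pos: [0.481, -0.0081, 0.1038]
tool_rot: [0.0, -0.152, 0.988, -0.0]
ft_force: [0.3, 0.3, 0.3]
opening: 0.998
grip_force: 0.0
clock: 13.0
tool_pos: [0.4805, -0.0077, 0.1034]
tool_rot: [-0.0, -0.152, 0.988, 0.0]
ft_force: [-1.4, 1.9, 1.6]
opening: 0.501
grip_force: 25.0
t 13.0 shift cm [-0.   -0.05  0.1 ] turn 0.03 yaw -162.5 grasp mm [480.5  -7.7  34. ] tilt [-0.     0.001] q [-0.27  0.18  2.01  0.    0.95 -2.15] f [-1.4  1.9  1.6] open 0.501 grip 24.999285887461156
clock: 13.8
tool_pos: [0.4799, -0.0078, 0.2024]
tool_rot: [-0.001, -0.152, 0.988, 0.0]
ft_force: [-0.1, 0.6, -2.4]
opening: 0.499
grip_force: 25.0
t 13.8 shift cm [-20.62   6.1    8.92] turn -1.47 yaw -162.5 grasp mm [479.8  -7.8 133. ] tilt [-0.002  0.   ] q [-0.27  0.02  1.96 -0.    1.17 -2.15] f [-0.1  0.6 -2.4] open 0.499 grip 24.99947433359921
```

```bash
python3 -m pendant '-1.5 0.45 0 0;-2.5 0.75 0 0;-2.5 0.75 0 0;-2.5 0.75 0 0;-2.5 0.75 0 0;-2.5 0.75 0 0;-2.5 0.75 0 0;-2.5 0.75 0 0;-1.5 0.4 0 -1.4;0 0 0 0' && python3 -m pendant '0 0 1 0;0 0 1 0;0 0 0.5 0;0 0 0 0;0 0 0 0'
python3 - <<'E'
from h import *
plan(658,112.5,43.9,18.8)
w=manip.snapshot("wrist"); save("w3.png",w["pixels"])
E
```

```text
clock: 14.8
tool_pos: [0.658, 0.1129, 0.2014]
tool_rot: [-0.001, -0.165, 0.986, 0.0]
ft_force: [-1.0, -0.1, -2.3]
opening: 0.5
grip_force: 25.0
clock: 15.3
tool_pos: [0.6574, 0.1118, 0.1783]
tool_rot: [-0.0, -0.164, 0.986, 0.0]
ft_force: [-0.6, 0.1, -2.3]
opening: 0.498
grip_force: 25.0
t 15.3 shift cm [-0.08  0.05  6.5 ] turn 0.11 yaw -161.1 grasp mm [657.4 111.8 108.9] tilt [-0. -0.] q [-0.01  0.5   1.42 -0.    1.22 -1.91] f [-0.6  0.1 -2.3] open 0.498 grip 24.999438137747347
```

View pics/w3.png

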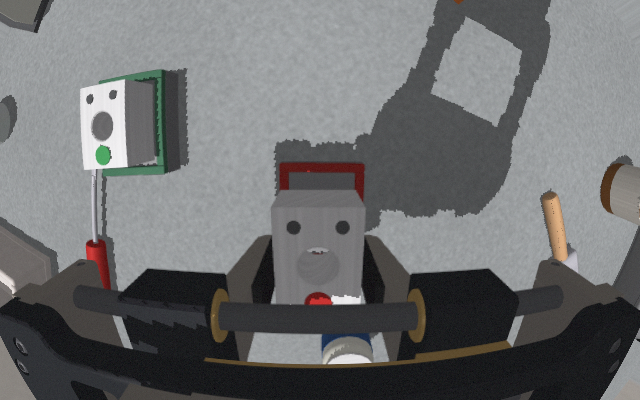

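The wrist view shows red in line with the red rim at (321,175). Lower it.

```bash
python3 -m pendant '-0.06 0.08 1 0;0 0 1 0;0 0 1 0;0 0 1 0;0 0 1 0;0 0 0.7 0;0 0 0.4 0;0 0 0.2 0;0 0 0 0;0 0 0 0' && python3 -m pendant '0 0 0.1 0;0 0 0.1 0;0 0 0 0;0 0 0 0'; python3 -c "
from h import *
plan(658,112.5,43.9,18.8)"
```

```text
clock: 16.35
tool_pos: [0.6583, 0.113, 0.1159]
tool_rot: [0.0, -0.165, 0.986, -0.0]
ft_force: [0.4, -0.1, -2.2]
opening: 0.503
grip_force: 25.0
clock: 16.75
tool_pos: [0.658, 0.113, 0.1135]
tool_rot: [0.0, -0.165, 0.986, -0.0]
ft_force: [-0.3, 0.3, -1.5]
opening: 0.504
grip_force: 25.0
t 16.75 shift cm [ 0.02 -0.04  0.02] turn 0.14 yaw -161.1 grasp mm [658.1 113.   44.1] tilt [ 0. -0.] q [-0.01  0.58  1.45 -0.    1.11 -1.91] f [-0.3  0.3 -1.5] open 0.504 grip 24.999445255380124
```

```bash
python3 -m pendant '0 0 0 0;0 0 0 0;0 0 0 0;0 0 0 0;0 0 0 0;0 0 0 0' 1 && python3 -m pendant '0 0 -1 0;0 0 -3 0;0 0 -3 0;0 0 -3 0;0 0 -3 0;0 0 -1.5 0;0 0 0 0;0 0 0 0'
python3 - <<'E'
from h import *
b=manip.snapshot("side"); a=manip.snapshot("scene")
for p in(a,b):
    X,c,_=pts(p)
    for x,y,z,r in((.632,-.067,.066,.05),(.658,.113,.052,.05),(.523,-.308,.128,.03)):
        Q=X[(np.hypot(X[:,0]-x,X[:,1]-y)<r)&(abs(X[:,2]-z)<.008)]; print(len(Q),np.median(Q[:,2]),*rect(Q))
plan(522.5,-308,180,-6)
E
```

```text
clock: 17.35
tool_pos: [0.658, 0.113, 0.1134]
tool_rot: [0.0, -0.165, 0.986, -0.0]
ft_force: [0.1, -0.4, 0.2]
opening: 0.992
grip_force: 0.0
clock: 18.15
tool_pos: [0.6576, 0.113, 0.2573]
tool_rot: [-0.001, -0.165, 0.986, 0.0]
ft_force: [-0.6, -0.0, -0.1]
opening: 0.999
grip_force: 0.0
266 0.06552600388725342 [632.3 -68.1] [70.1 46.3] 18.2
264 0.05159602368866632 [657.6 111.1] [67.4 47.9] 19.2
59 0.12686295229153693 [ 524.2 -307.6] [26.5 25.3] -5.2
509 0.0649619944940948 [632.4 -68.2] [68.  48.4] 19.1
363 0.05062015764671746 [656.1 110.4] [66.3 49.8] 20.2
216 0.12707735070237464 [ 521.6 -308.6] [25.  24.2] 85.5
t 18.25 shift cm [ 26.38 -35.45   0.71] turn 24.94 yaw -161.1 grasp mm [656.7 112.9 186.6] tilt [-0.004  0.   ] q [-0.01  0.43  1.36  0.    1.36 -1.91] f [-0.1  0.3 -1. ] open 1.004 grip 0.0
```

```bash
python3 -m pendant '1.5 -2 0 0;2.5 -3.4 0 0;2.8 -3.76 0 0;2.8 -3.76 0 0;2.8 -3.76 0 0;2.8 -3.76 0 0;2.8 -3.76 0 0;2.8 -3.76 0 0;2.8 -3.76 0 0;2.8 -3.73 0 0' && python3 -m pendant '0 0 0.1 6.2;0 0 0.1 6.2;0 0 0.1 6.2;0 0 0.1 6.2;0 0 0.1 0;0 0 0 0;0 0 0 0'
python3 - <<'E'
from h import *
plan(523,-308,114,-5.5)
w=manip.snapshot("wrist"); save("w4.png",w["pixels"])
E
```

```text
clock: 19.25
tool_pos: [0.5219, -0.3093, 0.2565]
tool_rot: [-0.001, -0.164, 0.986, 0.001]
ft_force: [-0.0, -0.3, 0.3]
opening: 1.0
grip_force: 0.0
clock: 19.95
tool_pos: [0.5231, -0.3078, 0.2527]
tool_rot: [-0.0, 0.05, 0.999, 0.0]
ft_force: [-0.2, -1.5, -1.0]
opening: 1.0
grip_force: 0.0
t 19.95 shift cm [ 0.   -0.02  6.93] turn -0.26 yaw 174.2 grasp mm [ 523.1 -307.8  183.3] tilt [-0.001  0.001] q [-0.73  0.28  1.56  0.    1.31 -2.2 ] f [-0.2 -1.5 -1. ] open 1.0 grip 0.0
```

View pics/w4.png

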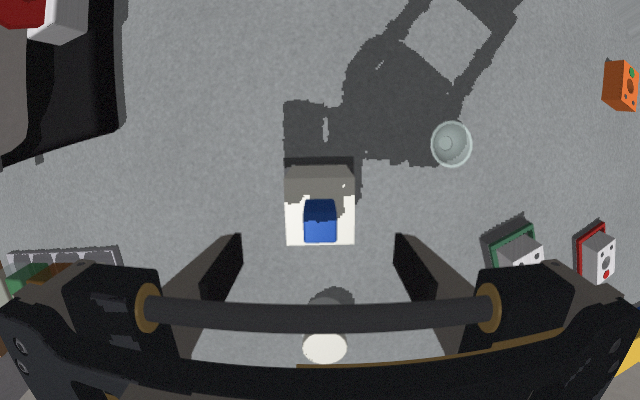

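Handle centred between the fingers at (320,220), fingers clear of the jar at (325,345). Descend and grip.

```bash
python3 -m pendant '0 0 1.3 -0.2;0 0 1.3 0;0 0 1.3 0;0 0 1.2 0;0 0 1 0;0 0 0.5 0;0 0 0.3 0;0 0 0 0;0 0 0 0' && python3 -m pendant '0 0 0 0;0 0 0 0;0 0 0 0;0 0 0 0;0 0 0 0;0 0 0 0;0 0 0 0;0 0 0 0;0 0 0 0;0 0 0 0' -1 20; python3 -c "
from h import *
plan(523,-308,114,-5.5)"
```

```text
clock: 20.9
tool_pos: [0.5236, -0.3083, 0.185]
tool_rot: [0.0, 0.049, 0.999, -0.0]
ft_force: [-0.0, -0.1, -0.2]
opening: 0.999
grip_force: 0.0
clock: 21.9
tool_pos: [0.5233, -0.3079, 0.1844]
tool_rot: [-0.0, 0.049, 0.999, 0.0]
ft_force: [0.4, -0.3, 0.0]
opening: 0.259
grip_force: 20.0
t 21.9 shift cm [ 0.03 -0.01  0.1 ] turn -0.16 yaw 174.3 grasp mm [ 523.3 -307.9  115. ] tilt [-0.  0.] q [-0.73  0.35  1.61  0.    1.18 -2.2 ] f [ 0.4 -0.3  0. ] open 0.259 grip 19.99999165534973
```

```bash
python3 -m pendant '0 0 -0.5 0;0 0 -1 0;0 0 -1.5 0;0 0 -1.5 0;0 0 -1.5 0;0 0 -1.5 0;0 0 -1.5 0;0 0 -1 0;0 0 -0.7 0;0 0 0 0'
python3 - <<'E'
from h import *
plan(632.4,-67,222,-5.5)
g=manip.sense()["tool_pos"]
for n in("scene","side"):
    p=manip.snapshot(n); X,c,_=pts(p); d=X-g; c=c.astype(int)
    m=(np.hypot(d[:,0],d[:,1])<.04)&(d[:,2]<-.05)
    Q=X[m&(c[:,2]>c[:,0]+40)&(c[:,2]>80)]; print(n,"blue",len(Q),np.round(Q.min(0)*1000),np.round(Q.max(0)*1000),np.round(np.median(Q,0)*1000,1))
    Y=X[m&(c[:,0]>c[:,2]+50)]; print("band",len(Y),np.round(np.median(Y,0)*1000,1), np.round([Y[:,2].min(),Y[:,2].max()],4)) if len(Y) else print("no band")
    R=X[m&(d[:,2]<-.11)&(X[:,2]>.1)]
    for z in range(100,200,10):
        S=R[abs(R[:,2]*1000-z)<5]
        if len(S): print(z,len(S),np.round(np.median(S,0)*1000,1))
E
```

```text
clock: 22.9
tool_pos: [0.5236, -0.3083, 0.2926]
tool_rot: [0.001, 0.049, 0.999, -0.001]
ft_force: [0.4, -0.7, -0.6]
opening: 0.262
grip_force: 20.0
t 22.9 shift cm [-8.44 25.08  0.1 ] turn -0.16 yaw 174.3 grasp mm [ 523.7 -308.4  223.2] tilt [ 0.001 -0.001] q [-0.73  0.25  1.51  0.    1.38 -2.2 ] f [ 0.4 -0.7 -0.6] open 0.262 grip 19.99982088804245
scene blue 105 [ 511. -321.  197.] [ 539. -299.  241.] [ 533.1 -309.8  226.4]
band 11 [ 526.6 -308.1  167.3] [0.1623 0.1733]
110 2 [ 524.8 -309.6  112.2]
120 8 [ 526.5 -308.8  122.4]
130 6 [ 525.4 -310.1  130. ]
140 8 [ 525.5 -308.5  138.9]
150 11 [ 526.4 -309.2  150.4]
160 9 [ 526.5 -309.2  162.3]
170 9 [ 525.8 -307.1  171.9]
180 7 [ 525.4 -308.8  178.2]
side blue 62 [ 508. -321.  199.] [ 511. -299.  234.] [ 509.6 -316.6  210.9]
band 22 [ 517.9 -313.3  163.6] [0.1578 0.1715]
110 4 [ 519.3 -313.   113.5]
120 17 [ 519.5 -313.2  120.6]
130 14 [ 519.  -313.1  129.3]
140 20 [ 519.2 -312.9  138.4]
150 17 [ 519.1 -313.2  149.4]
160 17 [ 518.3 -313.4  159.5]
170 18 [ 517.7 -312.8  168.7]
180 3 [ 518.4 -313.4  176.5]
```

Probe is held upright: band at 166 mm, so the tip is at about 111 mm. Move above the bore and measure the rod and bore together.

```bash
python3 -m pendant '-0.4 1.1 0 0;-0.8 2.4 0 0;-0.96 2.85 0 0;-0.96 2.85 0 0;-0.96 2.85 0 0;-0.96 2.85 0 0;-0.96 2.85 0 0;-0.96 2.85 0 0;-0.9 2.6 0 0;-0.6 1.8 0 0' && python3 -m pendant '0 0 0.8 0;0 0 0.7 0;0 0 0 0;0 0 0 0;0 0 0 0'
python3 - <<'E'
from h import *
import pickle
plan(632.4,-67,222,-5.5)
S={n:manip.snapshot(n) for n in("scene","side","wrist")}; pickle.dump(S,open("S.pkl","wb"))
a,b=S["scene"]["pixels"],S["side"]["pixels"]
A=cv2.resize(a[170:240,240:310],None,fx=5.5,fy=5.5,interpolation=cv2.INTER_NEAREST); B=cv2.resize(b[190:280,300:390],(385,385),interpolation=cv2.INTER_NEAREST)
save("hov.png",np.hstack([A,B]))
E
```

```text
clock: 24.0
tool_pos: [0.6324, -0.0648, 0.2904]
tool_rot: [-0.001, 0.049, 0.999, 0.001]
ft_force: [0.1, -0.8, -0.4]
opening: 0.259
grip_force: 20.0
clock: 24.5
tool_pos: [0.632, -0.0684, 0.2766]
tool_rot: [0.0, 0.05, 0.999, -0.0]
ft_force: [-0.2, 0.1, -1.3]
opening: 0.26
grip_force: 20.0
t 24.5 shift cm [-0.02  0.15 -1.48] turn -0.23 yaw 174.3 grasp mm [632.  -68.5 207.2] tilt [ 0. -0.] q [-0.3   0.33  1.44 -0.    1.37 -1.77] f [-0.2  0.1 -1.3] open 0.26 grip 19.999893307685852
```

View pics/hov.png

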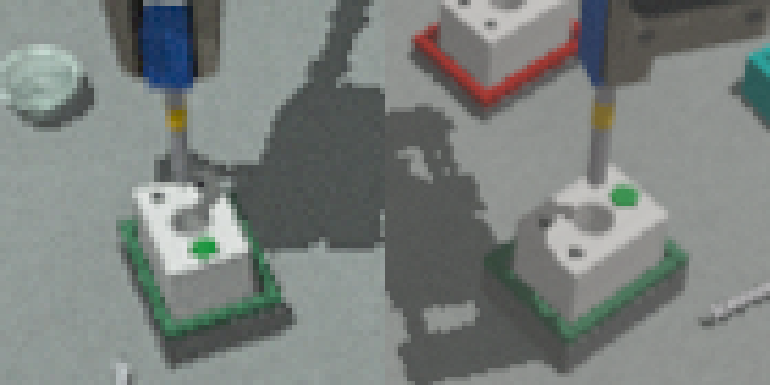

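The crops show the rod above the block with its tip just behind the bore, at bore (192,215) left and (597,218) right, and both cameras see both. Next I solve the lateral offset per camera.

```bash
cat > off.py <<'E'
from h import *
import sys
def offset(S,tip_z,top=.066,g=None):
    """rod-axis minus bore-centre in world mm, from lateral offsets in both fixed cameras"""
    N=[];L=[]
    for n in("scene","side"):
        p=S[n]; R=np.array(p["R"]); C=-R.T@p["t"]; X,c,uv=pts(p)
        ray=lambda q:np.c_[(q[:,0]-p["cx"])/p["fx"],(q[:,1]-p["cy"])/p["fy"],np.ones(len(q))]@R
        r=ray(uv.astype(float)); P=C+r*((top-C[2])/r[:,2])[:,None]
        near=np.hypot(P[:,0]-.6325,P[:,1]+.0668)<.05
        face=near&(abs(X[:,2]-top)<.004)
        hole=near&(X[:,2]<top-.005)&(X[:,2]>-.03)
        ctr=np.array([.6325,-.0668])
        for _ in range(6):
            h=hole&(np.hypot(P[:,0]-ctr[0],P[:,1]-ctr[1])<.0145); ctr=P[h,:2].mean(0)
        fc=rect(P[face])
        d=X-np.r_[g,0]; m=(np.hypot(d[:,0],d[:,1])<.02)&(X[:,2]>tip_z+.008)&(X[:,2]<tip_z+.08)
        v=uv[m]; nn=np.array([-(C[1]-g[1]),C[0]-g[0]]); nn/=np.hypot(*nn)
        rows=[(v[v[:,1]==y,0].mean(),y,(v[:,1]==y).sum()) for y in np.unique(v[:,1]) if (v[:,1]==y).sum()>=2]
        rows=np.array(rows); q=ray(rows[:,:2]); 
        lam=((g-C[:2])@(g-C[:2]))/(q[:,:2]@(g-C[:2])); Y=C+q*lam[:,None]
        lat=Y[:,:2]@nn; k=np.polyfit(Y[:,2],lat,1)
        print(n,"hole",h.sum(),np.round(ctr*1000,1),"face",*fc,"rod lat mm",round(np.median(lat)*1000,1),"slope",k[0].round(3),"tcp lat",round(g@nn*1000,1),"w",rows[:,2].mean().round(1),len(rows))
        N.append(nn); L.append((np.median(lat)-ctr@nn)*1000); 
    print("rod-bore mm",np.round(np.linalg.solve(np.array(N),L),2))
E
python3 - <<'E'
from off import *
import pickle
S=pickle.load(open("S.pkl","rb"))
offset(S,.0952,g=np.array([.632,-.0684]))
w=S["wrist"]; z=w["z_map"]; v,u=np.nonzero(z>0); print("wrist depth",len(v))
E
```

```text
scene hole 25 [634.  -67.6] face [634.5 -67.5] [68.1 46.2] 18.1 rod lat mm -118.3 slope 0.013 tcp lat -117.1 w 3.4 16
side hole 49 [630.9 -70.3] face [631.  -69.8] [66.2 47.9] 19.0 rod lat mm 587.3 slope 0.001 tcp lat 587.8 w 4.8 22
rod-bore mm [-1.64 -2.  ]
wrist depth 251643
```

```bash
python3 -m pendant '-0.14 0.21 0.3 0;0 0 0.3 0;0 0 0.2 0;0 0 0 0;0 0 0 0;0 0 0 0;0 0 0 0'
python3 - <<'E'
from off import *
S={n:manip.snapshot(n) for n in("scene","side")}
g=manip.sense()["tool_pos"]; print(g)
offset(S,g[2]-.1814,g=g[:2])
plan(633.6,-66.4,123,-5.5)
E
```

```text
clock: 25.35
tool_pos: [0.6338, -0.0657, 0.2686]
tool_rot: [0.0, 0.049, 0.999, -0.0]
ft_force: [0.0, -0.0, -1.0]
opening: 0.258
grip_force: 20.0
[ 0.63380564 -0.06567619  0.26852266]
scene hole 24 [634.3 -67.3] face [633.9 -67.9] [66.7 46.6] 18.1 rod lat mm -114.0 slope 0.001 tcp lat -112.6 w 3.4 16
side hole 52 [630.8 -69.8] face [630.7 -69.8] [66.3 47.5] 18.2 rod lat mm 587.4 slope -0.015 tcp lat 588.0 w 4.6 22
rod-bore mm [0.19 0.34]
t 25.45 shift cm [ 0.01 -0.07  7.61] turn -0.16 yaw 174.3 grasp mm [633.8 -65.7 199.1] tilt [ 0. -0.] q [-0.29  0.34  1.45  0.    1.35 -1.76] f [-0.4 -0.1 -1.1] open 0.26 grip 19.99995231628418
```

Centred within 0.4 mm. Lower 76 mm (band level with the mouth), in two stages.

```bash
python3 -m pendant '0.02 -0.03 0.2 0;0 0 0.5 0;0 0 0.6 0;0 0 0.6 0;0 0 0.6 0;0 0 0.6 0;0 0 0.5 0;0 0 0.2 0;0 0 0 0;0 0 0 0'
python3 - <<'E'
from off import *
S={n:manip.snapshot(n) for n in("scene","side")}
g=manip.sense()["tool_pos"]
plan(633.6,-66.2,123,-5.5)
for n,p in S.items():
    X,c,uv=pts(p); c=c.astype(int); m=(np.hypot(X[:,0]-g[0],X[:,1]-g[1])<.02)&(c[:,0]>c[:,2]+50)&(X[:,2]>.068); print(n,"band z",np.round(X[m][:,2].mean()*1000,1),m.sum(),"expect",round((g[2]-.1264)*1000,1))
E
```

```text
clock: 26.45
tool_pos: [0.6337, -0.0659, 0.2307]
tool_rot: [0.0, 0.049, 0.999, -0.0]
ft_force: [-0.1, -0.3, -1.2]
opening: 0.261
grip_force: 20.0
t 26.55 shift cm [ 0.01 -0.02  3.84] turn -0.16 yaw 174.3 grasp mm [633.8 -66.  161.4] tilt [ 0.001 -0.   ] q [-0.29  0.37  1.48  0.    1.28 -1.77] f [ 0.2 -0.1 -1.4] open 0.258 grip 19.999879896640778
scene band z 105.7 13 expect 104.4
side band z 101.8 16 expect 104.4
```

```bash
python3 -m pendant '0 0 0.3 0;0 0 0.5 0;0 0 0.6 0;0 0 0.6 0;0 0 0.6 0;0 0 0.6 0;0 0 0.4 0;0 0 0.2 0;0 0 0 0;0 0 0 0' && python3 -m pendant '0 0 0 0;0 0 0 0;0 0 0 0;0 0 0 0;0 0 0 0'
python3 - <<'E'
from off import *
S={n:manip.snapshot(n) for n in("scene","side")}
plan(633.6,-66.2,123,-5.5)
g=manip.sense()["tool_pos"]
for n,p in S.items():
    R=np.array(p["R"]); C=-R.T@p["t"]; X,c,uv=pts(p)
    for x,y,z in((.632,-.067,.066),(.658,.113,.052)):
        Q=X[(np.hypot(X[:,0]-x,X[:,1]-y)<.05)&(abs(X[:,2]-z)<.004)]; print(n,len(Q),np.median(Q[:,2]).round(4),*rect(Q))
A=cv2.resize(S["scene"]["pixels"][170:240,240:310],None,fx=5.5,fy=5.5,interpolation=cv2.INTER_NEAREST); B=cv2.resize(S["side"]["pixels"][190:280,300:390],(385,385),interpolation=cv2.INTER_NEAREST)
save("end.png",np.hstack([A,B]))
E
```

```text
clock: 27.55
tool_pos: [0.6337, -0.066, 0.1926]
tool_rot: [0.0, 0.049, 0.999, -0.0]
ft_force: [0.0, 0.3, -0.7]
opening: 0.258
grip_force: 20.0
clock: 28.05
tool_pos: [0.6335, -0.0659, 0.1924]
tool_rot: [0.0, 0.049, 0.999, -0.0]
ft_force: [0.3, 0.9, -1.6]
opening: 0.259
grip_force: 20.0
t 28.15 shift cm [-0.01 -0.03  0.  ] turn -0.16 yaw 174.3 grasp mm [633.5 -65.9 123. ] tilt [ 0. -0.] q [-0.29  0.41  1.51  0.    1.22 -1.77] f [-0.6 -0.6 -0.4] open 0.26 grip 19.99990314245224
scene 188 0.0656 [634.  -67.7] [64.  45.9] 18.2
scene 228 0.052 [657.7 111.3] [68.8 48.2] 19.0
side 380 0.0651 [631.9 -68.9] [65.7 47.9] 16.2
side 228 0.0509 [656.1 110.7] [65.7 49.7] 18.9
```

View pics/end.png

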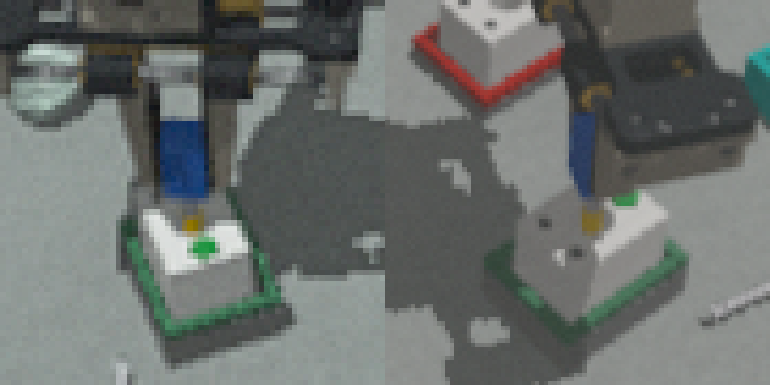

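The yellow band sits at the bore mouth, at (193,222) left and (593,220) right. The rod is centred and no force registers, so I'm handing in.

```bash
python3 -c "
from workcell import manip
print(manip.hand_in())"
```

```text
the job is handed in; nothing more can be done
None
```

Job handed in at about 28 s; no verdict came back. By my last measurements, both housings are seated in their own nests and released, and the probe is held upright in the green housing's bore, within about 0.5 mm of centre, with its yellow band level with the mouth.

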